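# Take a charge reading with a Faraday can

### The arm

A 6-joint arm with a two-finger parallel gripper is mounted at the origin on the work surface. World frame = base frame: x ahead of the robot, y to its left, z up, the work surface at z = 0. Lengths are in mm, angles in rad, forces in N, time in s.
With the tool pointing down it reaches from about 350 to 725 mm from the base axis. Payload 6 kg.
Tool frame: the origin (TCP) lies between the finger pads; the fingertips stand 14 mm ahead of it and the grasp point (between the pads) lies 5 mm behind it (robot.tip_extent is the x of the fingertips in the tool frame, in mm); x points along the fingers, y is the direction in which the jaws open and shut, and the axes are right-handed (so a half turn about x gives the same grasp; the last joint's range is limited). The gripper opens to 85 mm and grips with 20 to 120 N. Pads are 22 mm wide; open, the fingers measure 114 mm over their backs; the gripper's body (76 mm by 85 mm) begins 54 mm behind the grasp point. The pads swing forward as they close: fully open they stand 13 mm farther back than shut.
Start: joints at [1.437, 0.04, 0.085, 0, -1.615, -0.334], TCP at [270.526, 535.529, 245.261] pointing down, gripper open.
Joint ranges: [-2.56, 2.56], [-1.29, 2.01], [-1.08, 1.49], [-3.29, 1.98], [-2.81, -0.18], [-2.99, 2.99]. Speed limits (rad/s): [2.57, 2.57, 3.01, 3.14, 3.14, 3.14].

### API

Orientations are given as a unit quaternion [w, x, y, z].
In Python, from rig import observe, camera, get_calibration, robot gives the robot as it stands. The module is installed in compiled form; this text tells all that it offers.
- The arm moves only by the shell command python3 -m jog 'ROWS'. ROWS is JSON, one flat list of numbers, 5 for each row, row after row: the opening, from 0 (shut) to 1 (fully open), then the shift along the tool's x, y, z in cm, then the turn about the tool's x in degrees. A call has exactly 8 rows; each row is the pose to reach, as a shift and turn from the pose commanded when the call began, along the tool's axes at that moment; what a row does not reach only later rows make up. A row lasts 1/12 s, in which the tool goes at most 41.7 mm and 7.16 degrees, less where a joint would pass 70% of its speed; a pose out of reach is approached as far as the arm can. A call with a gripper value outside its range is refused whole. The fingers move at their own pace and stop on an object; the grip force is fixed at half the most. Time passes only in rows, so rows that repeat a pose let the fingers close, or fill a call up. It gives the time, the measured TCP pose, the force and the opening at its end, in the units of the state.
- observe(): the state, without advancing time (a new reading comes with each control period).
- camera(name): name is "scene" or "side" or "wrist"; returns (picture, depth): 480x640x3 uint8, blue, green, red; 480x640 float32, mm along the optical axis (not along the pixel's ray), 0 where there is no reading.
- get_calibration(name): a dict with "fx", "fy", "cx", "cy" (pixels), "R" (3x3) and "t" (3): a world point X has camera coordinates R X + t; the wrist camera has in their place "T_tool_cam" (4x4, takes a point from camera to tool coordinates, whose origin is the TCP and whose axes are the tool frame's). Camera axes: x right, y down, z forward; pixel columns grow to the right and rows downward; lengths in mm; the calibration is good to about 2 mm. A picture is of the moment at which its call begins: read the wrist's pose just before it. get_calibration takes no time and is no camera call.
- robot.finish_job(): hands the job in, once; it reports no verdict.
The state is a dict: "clock": time; "joint_pos": joint angles; "dq": joint speeds; "joint_efforts": joint torques, N m; "position": TCP position; "tcp_rot": TCP orientation; "force": force on the tool from outside, world axes, zero at the start; "ft_torque": the same for the moment, N m; "width": finger opening in mm.
Only numpy, scipy, OpenCV 4.12 (cv2) and the standard library are available. Lean on these libraries where they do the work, as an engineer would, in place of code of your own. Each camera call takes 0.05 s, during which the arm holds its last target.

### The job

Take a charge reading: first zero the charge meter by pressing its push button fully down and letting it spring back, then lift the ball-ended wand (the one with the long slim handle) by that handle out of the stand and lower its ball through the neck into the metal can on the meter, never letting anything touch the can. Finish while holding the wand upright and still, with its ball in the middle of the can: on the can's axis and half-way down inside it. Leave the disc-ended wand and the other things on the table where they are.

Things in the scene. Friction and masses are not known exactly. Their poses are not given: they have to be found in the camera images.
- meter: Charge meter: low grey box fixed to the table, 140 mm (its x) by 260 mm (its y) by 38 mm high, dark control panel with a blank display at its -y end, the metal can standing upright on its +y end. Origin under its centre, on the table; z up.
- zero (a joint): Travel of the zero push button, m: 0 is up, 0.006 is fully down (4 N there); it springs back when let go. It zeroes the meter from 0.004 on.
- zero_top (a point): Centre of the top face of the zero button: a pale round button, 20 mm across, in a small raised housing on the meter's control panel. It is pressed straight down. It lies 130 mm from the can's axis along the meter's length.
- can: Faraday can: closed bright metal can fixed upright on the meter on a white insulator, 84 mm across (lid rim 88 mm), with a flat lid; in the middle of the lid is an upright tubular neck, outside 48 mm across, bore 40 mm, 14 mm tall above the lid. Origin on the meter's top (38 mm above the table), on the can's axis; z up along that axis. The neck's upper rim is 142 mm above the table, the lid's top 128 mm.
- can_mouth (a point): Centre of the upper end of the neck's bore, on the can's axis, 142 mm above the table. The bore is 18 mm deep (neck and lid); below it the can is hollow, 78 mm across inside.
- can_mid (a point): Middle of the can's inside: on the axis, 53 mm below can_mouth (89 mm above the table). The ball's centre must finish here.
- stand: Wooden wand stand fixed to the table, base 100 mm (its x) by 190 mm (its y); a level top plate 56 mm by 190 mm, its upper face 130 mm above the table, has two holes 32 mm across, 45 mm either side of the middle along y. The two wands hang in these holes, either one in either hole; they come out straight up (the ball's centre starts 95 mm below the plate's top). Origin under the base's centre.
- wand_grip (a point): Centre of the handle of the ball-ended wand (the wand to use), on its axis. Handle: black, round, 20 mm across, 55 mm long, upright; its ends are 27 mm below and 28 mm above this point. Below it is a flange 40 mm across and 5 mm thick that rests on the stand's plate (its underside 32 mm below this point), then a pale rod 10 mm across with the ball at its lower end. z points up along the wand's axis. About 0.1 kg.
- wand_ball (a point): Centre of the metal ball, 24 mm across, at the lower end of the ball-ended wand, on its axis, 127 mm below wand_grip.
- paddle_grip (a point): Centre of the short thick handle (32 mm across, 20 mm long) of the other wand, which has the same flange and rod but a thin upright metal disc, 28 mm across, in place of the ball. It hangs in the other hole of the stand, 90 mm from the ball-ended wand. Leave it alone.
- wood_slice: Round slice of a branch lying beyond the work, 100 mm across, 22 mm thick. Origin at its underside's centre. Leave alone.
- strip: Clear plastic strip lying beyond the work, 30 by 240 by 6 mm, long side along its y. Origin at its underside's centre. Leave alone.
Not all that is in view belongs to the job. Leave any yellow look-alike of the part that bears wand_grip alone.

How it is judged:
By the outcome, as a careful person would: the job done as asked, in the order asked, and still so for the second after the job is handed in, while the arm keeps its last pose, push and grip.
It also fails if it takes over 56 s, if anything falls off the work surface, if the arm or the gripper's body presses on something with over 40 N, if the wrist force passes 120 N, or if a joint passes its speed limit or range.

## Working session

There is one attempt and no reset: what is moved stays moved. The work goes in short steps, Python scripts to look and compute and a shell command to move; the robot and the scene stay as the last step left them, time stands still between calls to the robot, and variables do not carry over. Pictures are saved under pics/ and viewed, and the job is handed in when it is done.

```bash
mkdir -p pics
python3 - <<'E'
from rig import observe,camera,get_calibration,robot
import cv2,numpy as np
s=observe();print(s)
for n in("scene","side","wrist"):
    p,d=camera(n);cv2.imwrite(f"pics/{n}0.png",p);np.save(f"{n}0.npy",d)
    c=get_calibration(n);print(n,{k:np.round(v,3).tolist() for k,v in c.items()})
E
```

```text
{'clock': 0.0, 'joint_pos': array([ 1.43670582e+00,  4.08006693e-02,  8.37930136e-02, -4.81306400e-04,
       -1.61552911e+00, -3.33661212e-01]), 'dq': array([ 9.65899905e-04,  4.96652454e-05, -4.03947889e-04, -6.05817865e-04,
       -3.22536059e-04, -5.66799428e-04]), 'joint_efforts': array([ 1.53295582e-04, -3.68212330e+01,  3.47415805e+01,  6.93215936e+00,
       -5.35201456e-03,  7.17123299e-06]), 'position': array([270.32929681, 535.29207369, 244.27192027]), 'tcp_rot': array([ 0.16323517, -0.68774973,  0.1644936 ,  0.68796544]), 'force': array([-0.15371275,  0.1371771 , -0.16687387]), 'ft_torque': array([ 0.013828  , -0.0384133 ,  0.03942727]), 'width': 85.71391440140208}
scene {'fx': 586.546, 'fy': 586.546, 'cx': 315.848, 'cy': 235.796, 'R': [[-0.119, 0.993, -0.015], [0.87, 0.097, -0.484], [-0.479, -0.07, -0.875]], 't': [94.547, -461.475, 1576.627]}
side {'fx': 453.826, 'fy': 453.826, 'cx': 313.26, 'cy': 235.832, 'R': [[-0.803, -0.596, -0.011], [-0.419, 0.578, -0.701], [0.424, -0.558, -0.713]], 't': [459.143, 317.769, 580.235]}
wrist {'fx': 376.903, 'fy': 376.903, 'cx': 318.591, 'cy': 238.048, 'T_tool_cam': [[0.002, -0.31, 0.951, -127.565], [1.0, 0.002, -0.001, 0.213], [-0.001, 0.951, 0.31, -80.439], [0.0, 0.0, 0.0, 1.0]]}
```

View pics/scene0.png

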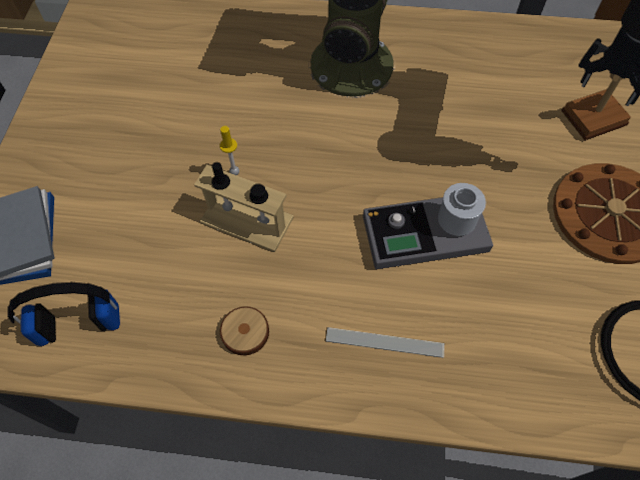

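View pics/side0.png

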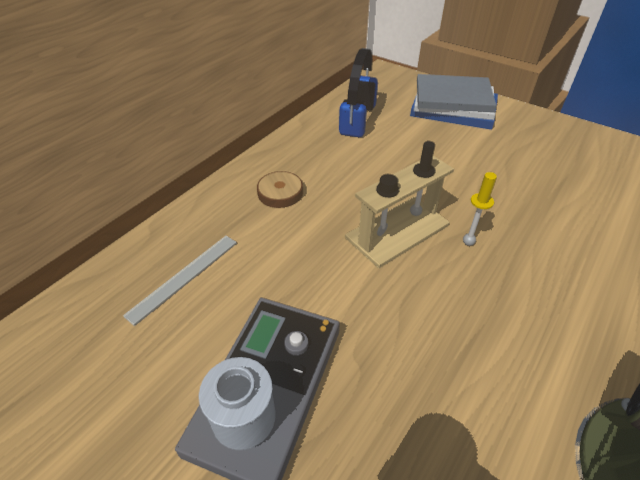

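View pics/wrist0.png

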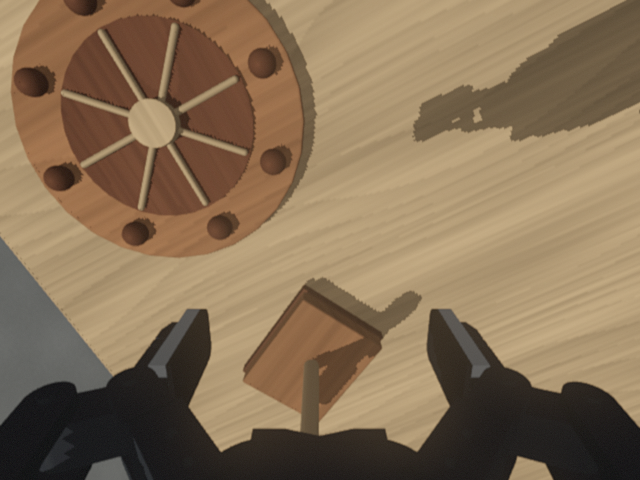

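The scene image shows three candidates for the wand:
- Long black handle at (219,175), in the stand's far hole.
- Short thick black handle at (258,193), the disc wand.
- Yellow look-alike at (228,140), outside the stand.

The black slim one fits the description. I'll confirm it in an enlarged crop.

Run:
```python
import cv2,numpy as np
a=cv2.imread("pics/scene0.png");b=cv2.imread("pics/side0.png")
def cr(i,x,y,w,h): return cv2.resize(i[y:y+h,x:x+w],(400,300),interpolation=cv2.INTER_CUBIC)
o=np.vstack([np.hstack([cr(a,180,115,133,100),cr(a,360,175,133,100)]),np.hstack([cr(b,340,130,173,130),cr(b,180,290,187,140)])])
cv2.imwrite("pics/crop0.png",o)
```

```text
(no output)
```

View pics/crop0.png

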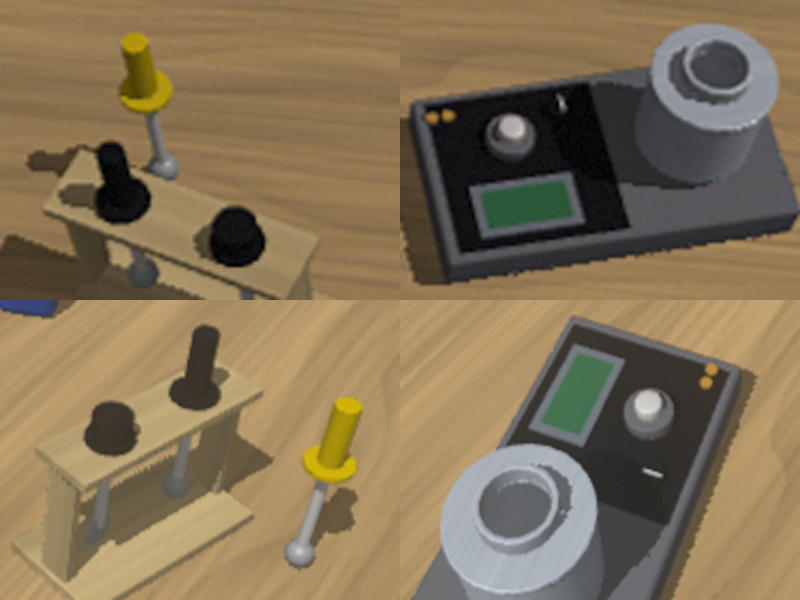

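The crop confirms it: the slim black handle at scene (219,175) has a ball below the plate, and the thick one carries the disc. Next I'll measure from depth and rays.

```bash
cat > h.py <<'E'
import numpy as np,cv2
from rig import observe,camera,get_calibration
from scipy.spatial.transform import Rotation as Ro
def toolpose(s):
    q=s['tcp_rot'];return Ro.from_quat([q[1],q[2],q[3],q[0]]).as_matrix(),np.array(s['position'])
def cam(n,s=None):
    c=get_calibration(n);K=np.array([[c['fx'],0,c['cx']],[0,c['fy'],c['cy']],[0,0,1]])
    if n=='wrist':
        T=np.array(c['T_tool_cam']);R,p=toolpose(s)
        Rc=(R@T[:3,:3]).T; t=-Rc@(R@T[:3,3]+p);return K,Rc,t
    return K,np.array(c['R']),np.array(c['t'])
def cloud(n,d,s=None):
    K,R,t=cam(n,s);v,u=np.indices(d.shape)
    P=np.stack([(u-K[0,2])/K[0,0]*d,(v-K[1,2])/K[1,1]*d,d],-1)
    return (P-t)@R
def onplane(n,uv,z,s=None):
    K,R,t=cam(n,s);C=-R.T@t
    r=np.array([(uv[0]-K[0,2])/K[0,0],(uv[1]-K[1,2])/K[1,1],1])@R
    return C+r*(z-C[2])/r[2]
def tri(obs):
    A=np.zeros((3,3));b=np.zeros(3)
    for n,uv,s in obs:
        K,R,t=cam(n,s);C=-R.T@t
        r=np.array([(uv[0]-K[0,2])/K[0,0],(uv[1]-K[1,2])/K[1,1],1])@R;r/=np.linalg.norm(r)
        M=np.eye(3)-np.outer(r,r);A+=M;b+=M@C
    return np.linalg.solve(A,b)
E
python3 - <<'E'
from h import *
for n,boxes in (("scene",dict(wand=(208,158,236,192),pad=(245,180,272,206),yel=(215,120,242,178),meter=(360,195,495,270),neck=(450,185,480,212),but=(385,208,408,232))),
 ("side",dict(wand=(410,138,440,180),pad=(374,172,404,200),yel=(460,170,500,248),meter=(180,295,345,480),neck=(212,364,258,408),but=(282,328,310,358)))):
    im=cv2.imread(f"pics/{n}0.png");d=np.load(f"{n}0.npy");P=cloud(n,d);hsv=cv2.cvtColor(im,cv2.COLOR_BGR2HSV)
    for k,(x0,y0,x1,y1) in boxes.items():
        p=P[y0:y1,x0:x1].reshape(-1,3);h=hsv[y0:y1,x0:x1].reshape(-1,3);dd=d[y0:y1,x0:x1].ravel()
        m=dd>0
        if k in('wand','pad'):m&=h[:,2]<75
        if k in('wand','pad'):m&=p[:,2]>125
        if k=='yel':m&=(h[:,1]>180)&(h[:,2]>100)
        if k=='meter':m&=(p[:,2]>30)&(p[:,2]<43)
        if k=='neck':m&=(p[:,2]>138)&(p[:,2]<146)
        if k=='but':m&=(h[:,2]>170)&(h[:,1]<50)
        q=p[m];print(n,k,m.sum(),np.round(q.mean(0),1),np.round(q.min(0),1),np.round(q.max(0),1))
        if k in('wand','pad'):
            for a in range(128,200,8):
                w=q[(q[:,2]>=a)&(q[:,2]<a+8)]
                if len(w)>3:print('   ',a,len(w),np.round(w.mean(0),1),np.round(w.min(0),1),np.round(w.max(0),1))
        if k=='meter' : print(cv2.minAreaRect(q[:,:2].astype(np.float32)))
        if k=='neck': print(cv2.minEnclosingCircle(q[:,:2].astype(np.float32)),cv2.minAreaRect(q[:,:2].astype(np.float32)))
E
```

```text
scene wand 350 [ 502.5 -235.3  153.1] [ 476.7 -257.6  125. ] [ 520.1 -217.6  192.6]
    128 128 [ 502.9 -235.5  133. ] [ 476.7 -257.6  128.6] [ 517.1 -217.6  136. ]
    136 46 [ 503.1 -235.   138.7] [ 483.3 -255.8  136. ] [ 520.1 -218.8  143.5]
    144 19 [ 504.  -235.1  148.3] [ 494.6 -244.6  144. ] [ 508.3 -227.6  151.7]
    152 22 [ 503.4 -234.6  155.4] [ 492.4 -244.7  152.1] [ 506.7 -228.   160. ]
    160 24 [ 503.2 -234.1  164.3] [ 492.3 -243.   160.2] [ 507.3 -227.7  167.8]
    168 18 [ 503.9 -234.2  171.7] [ 497.  -242.8  168.2] [ 508.  -227.6  176. ]
    176 24 [ 502.4 -233.2  179.9] [ 492.7 -243.   176.1] [ 507.4 -227.3  183.9]
    184 57 [ 498.9 -236.9  188.5] [ 486.9 -245.3  184.2] [ 508.5 -227.5  191.6]
    192 5 [ 500.5 -234.   192.2] [ 496.1 -236.9  192.1] [ 504.4 -228.2  192.6]
scene pad 304 [ 529.3 -150.5  145. ] [ 508.9 -179.8  125.2] [ 545.2 -132.5  159.3]
    128 82 [ 533.3 -150.9  132.8] [ 511.3 -176.   128.5] [ 545.2 -132.5  135.9]
    136 37 [ 533.5 -147.1  139.6] [ 515.1 -164.2  136. ] [ 543.2 -133.2  143.7]
    144 52 [ 528.4 -149.3  149.1] [ 510.4 -166.   144
[... 1675 characters left out ...]
147.9] [ 506.  -156.4  144.1] [ 534.2 -135.1  152. ]
    152 163 [ 520.7 -148.7  155.3] [ 506.2 -165.   152. ] [ 535.2 -136.1  157.4]
side yel 533 [ 381.4 -240.6  133.5] [ 363.  -262.4  107.3] [ 401.  -225.6  169.6]
side meter 11059 [487.8 215.8  38.9] [402.3  68.3  30. ] [602.9 351.4  43. ]
((500.6171569824219, 210.21392822265625), (139.6989288330078, 260.412109375), 15.84788703918457)
side neck 480 [482.4 273.7 141.7] [459.5 249.2 138.1] [506.3 296.5 144.8]
((483.39703369140625, 272.9394226074219), 24.329914093017578) ((482.96051025390625, 272.7400207519531), (46.83396530151367, 47.04359817504883), 3.1714751720428467)
side but 105 [497.3 143.6  60.1] [489.1 134.9  55.9] [506.3 151.4  63.8]
```

```bash
cat >> h.py <<'E'
def shift(target,s=None):
    s=s or observe();R,p=toolpose(s);return np.round(R.T@(np.array(target)-p)/10,2)
E
python3 - <<'E'
from h import *
from rig import robot
s=observe();R,p=toolpose(s);print(np.round(R,3),p,robot.tip_extent)
print(shift([498.5,144.5,150]))
E
```

```text
[[-0.001 -0.451 -0.893]
 [-0.001 -0.893  0.451]
 [-1.     0.001 -0.   ]] [270.39403191 535.35948705 244.47625963] 14.0
[  9.49  24.59 -37.98]
```

```bash
python3 -m jog '[0,0,24.6,-38,0, 0,0,24.6,-38,0, 0,0,24.6,-38,0, 0,0,24.6,-38,0, 0,0,24.6,-38,0, 0,0,24.6,-38,0, 0,0,24.6,-38,0, 0,0,24.6,-38,0]'
python3 -c "
from h import *
print(shift([498.5,144.5,150]))"
```

```text
clock: 0.82
position: [439.0, 245.8, 245.3]
tcp_rot: [-0.164, 0.688, -0.164, -0.688]
force: [0.2, 0.3, 0.2]
width: -0.2
[ 9.53  6.37 -9.88]
```

```bash
python3 -m jog '[0,0,6.4,-9.9,0, 0,0,6.4,-9.9,0, 0,0,6.4,-9.9,0, 0,4,6.4,-9.9,0, 0,8,6.4,-9.9,0, 0,9.5,6.4,-9.9,0, 0,9.5,6.4,-9.9,0, 0,9.5,6.4,-9.9,0]'
python3 - <<'E'
from h import *
s=observe();print(s['position'],s['clock'])
for n in("wrist","scene","side"):
    p,d=camera(n);cv2.imwrite(f"pics/{n}1.png",p);np.save(f"{n}1.npy",d)
    P=cloud(n,d,s);h=cv2.cvtColor(p,cv2.COLOR_BGR2HSV)
    m=(h[...,2]>170)&(h[...,1]<50)&(P[...,2]>45)&(P[...,2]<70)&(np.hypot(P[...,0]-498,P[...,1]-144)<25)&(d>0)
    if m.sum():print(n,m.sum(),P[m].mean(0).round(1),P[m].min(0).round(1),P[m].max(0).round(1))
    m=(P[...,2]>138)&(P[...,2]<146)&(np.hypot(P[...,0]-484,P[...,1]-273)<32)&(d>0)
    if m.sum():
        q=P[m][:,:2].astype(np.float32);print(n,'neck',m.sum(),cv2.minEnclosingCircle(q),cv2.minAreaRect(q))
E
```

```text
clock: 1.48
position: [498.0, 145.5, 150.3]
tcp_rot: [0.163, -0.688, 0.164, 0.688]
force: [0.3, 0.2, 0.8]
width: -0.3
[498.02527645 145.48959195 150.25669486] 1.4833
wrist 780 [500.5 142.9  57.9] [487.2 132.7  47.4] [514.6 158.1  61. ]
wrist neck 1029 ((494.85064697265625, 273.1251525878906), 21.812150955200195) ((501.298095703125, 273.7593994140625), (14.293362617492676, 43.61201477050781), 5.618220806121826)
scene 40 [500.  143.4  58.8] [492.3 136.4  53.8] [509.  150.3  65.3]
scene neck 126 ((484.9507751464844, 272.9780578613281), 25.379392623901367) ((485.441162109375, 273.10699462890625), (49.002193450927734, 45.47390365600586), 4.154080390930176)
side neck 234 ((481.3779296875, 275.567626953125), 23.342910766601562) ((476.3132019042969, 284.7196960449219), (46.68029022216797, 21.625627517700195), 28.960500717163086)
```

View pics/wrist1.png

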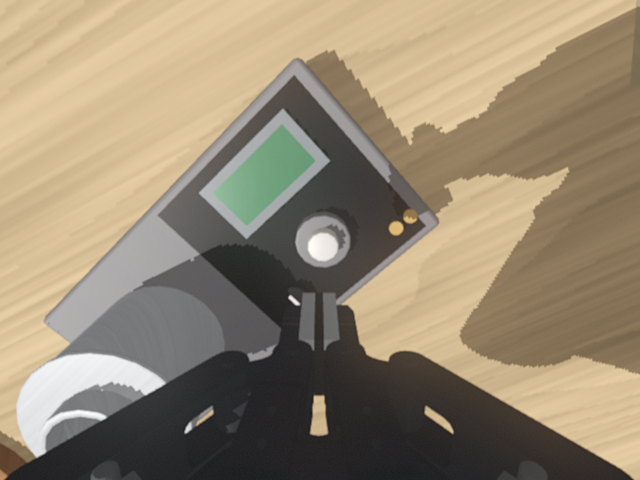

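View pics/side1.png

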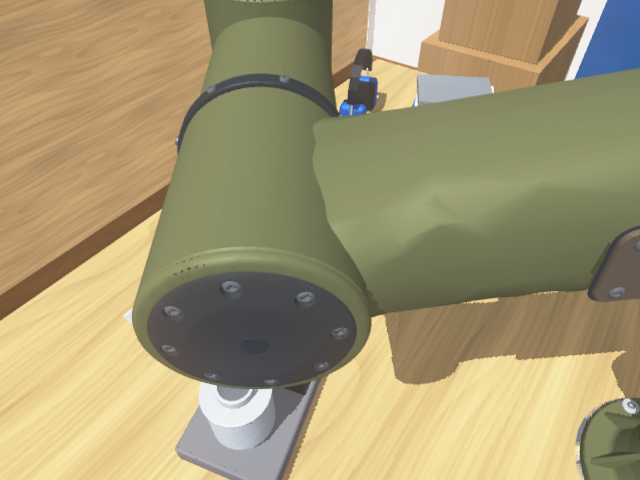

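Run:
```python
from h import *
s=observe();d=np.load("wrist1.npy");im=cv2.imread("pics/wrist1.png");P=cloud("wrist",d,s)
g=cv2.cvtColor(im,cv2.COLOR_BGR2GRAY)
c=im[200:280,280:365];cv2.imwrite("pics/but1.png",cv2.resize(c,None,fx=7,fy=7,interpolation=cv2.INTER_CUBIC))
for v in range(205,275,4):print(v,[int(g[v,u]) for u in range(296,352,4)],[int(round(P[v,u,2])) for u in range(296,352,4)])
print(onplane("wrist",(322,246),61,s),onplane("wrist",(322,246),58,s))
```

```text
205 [73, 72, 70, 68, 69, 67, 69, 67, 67, 63, 65, 62, 63, 63] [40, 41, 41, 41, 40, 41, 42, 41, 41, 41, 40, 42, 41, 40]
209 [71, 70, 69, 70, 69, 68, 56, 63, 55, 50, 51, 52, 61, 63] [40, 40, 41, 40, 41, 41, 40, 40, 40, 41, 40, 40, 41, 40]
213 [72, 71, 71, 70, 77, 83, 86, 83, 81, 70, 55, 53, 54, 55] [41, 40, 41, 41, 40, 43, 45, 45, 43, 40, 39, 40, 40, 40]
217 [72, 70, 78, 89, 117, 145, 154, 154, 143, 112, 84, 60, 52, 51] [41, 40, 40, 44, 50, 51, 52, 51, 51, 50, 48, 41, 41, 40]
221 [69, 73, 107, 160, 161, 161, 159, 158, 157, 155, 152, 97, 65, 52] [41, 40, 50, 52, 51, 52, 52, 51, 52, 51, 52, 49, 40, 39]
225 [70, 103, 167, 164, 162, 161, 159, 158, 132, 114, 122, 152, 110, 54] [39, 47, 51, 51, 53, 52, 52, 53, 51, 52, 51, 51, 50, 41]
229 [74, 171, 166, 163, 163, 150, 136, 134, 129, 99, 96, 139, 151, 66] [41, 52, 50, 51, 52, 51, 54, 54, 52, 53, 50, 51, 51, 40]
233 [109, 168, 165, 164, 156, 162, 213, 204, 179, 134, 99, 96, 114, 112] [41, 52, 51, 53, 54, 58, 61, 60, 60, 57, 51, 52, 50, 51]
237 [150, 167, 166, 168, 222, 244, 239, 234, 230, 218, 129, 97, 132, 146] [52, 52, 52, 52, 61, 60, 62, 281,
[... 545 characters left out ...]
40]
257 [70, 79, 165, 162, 190, 240, 238, 235, 233, 202, 154, 154, 105, 70] [41, 40, 52, 51, 51, 61, 62, 61, 61, 61, 51, 52, 51, 40]
261 [67, 69, 96, 159, 160, 156, 169, 177, 153, 153, 153, 89, 68, 69] [42, 40, 40, 51, 53, 51, 52, 51, 52, 52, 52, 40, 41, 40]
265 [67, 67, 68, 65, 113, 153, 155, 156, 148, 107, 72, 68, 69, 69] [42, 41, 40, 41, 51, 52, 51, 52, 51, 52, 41, 40, 40, 40]
269 [67, 66, 67, 68, 68, 69, 67, 68, 70, 69, 70, 70, 72, 69] [41, 40, 41, 41, 41, 40, 41, 40, 40, 41, 40, 40, 40, 41]
273 [65, 66, 67, 69, 67, 69, 69, 71, 67, 69, 69, 69, 69, 70] [40, 40, 41, 42, 40, 40, 41, 41, 39, 41, 40, 39, 40, 39]
[501.66686582 143.19602234  61.        ] [500.72863892 143.65114965  58.        ]
```

View pics/but1.png

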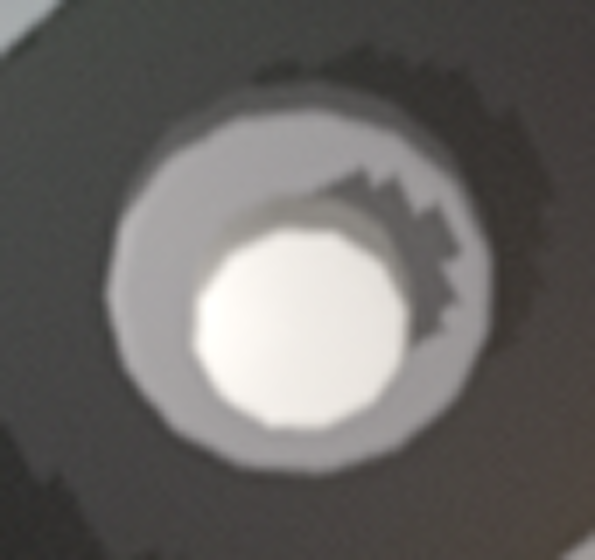

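```bash
python3 -c "
from h import *
print(shift([500.5,143.8,73]))"
```

```text
[ 7.98  0.2  -0.24]
```

```bash
python3 -m jog '[0,0,0.1,-0.3,0, 0,3,0.1,-0.3,0, 0,6,0.1,-0.3,0, 0,7,0.1,-0.3,0, 0,7.5,0.1,-0.3,0, 0,7.5,0.1,-0.3,0, 0,7.7,0.1,-0.3,0, 0,7.7,0.1,-0.3,0]'; python3 -m jog '[0,0.1,0,0,0, 0,0.2,0,0,0, 0,0.3,0,0,0, 0,0.4,0,0,0, 0,0.4,0,0,0, 0,0.4,0,0,0, 0,0.4,0,0,0, 0,0.4,0,0,0]'
```

```text
clock: 2.3
position: [501.2, 144.1, 75.0]
tcp_rot: [-0.164, 0.689, -0.163, -0.687]
force: [0.3, -0.0, -0.0]
width: 0.3
clock: 2.97
position: [500.6, 143.8, 69.7]
tcp_rot: [-0.164, 0.688, -0.164, -0.688]
force: [2.1, 0.9, 4.3]
width: -0.1
```

```bash
python3 -m jog '[0,0.05,0,0,0, 0,0.1,0,0,0, 0,0.1,0,0,0, 0,0.15,0,0,0, 0,0.15,0,0,0, 0,0.2,0,0,0, 0,0.2,0,0,0, 0,0.2,0,0,0]'
python3 - <<'E'
from h import *
s=observe();print(s['force'],s['position'])
p,d=camera("wrist");cv2.imwrite("pics/press.png",p[200:460,200:460])
E
```

```text
clock: 3.63
position: [500.5, 143.7, 68.1]
tcp_rot: [-0.164, 0.688, -0.164, -0.688]
force: [1.2, 1.9, 7.8]
width: -0.2
[1.17772985 1.85702101 7.81376232] [500.53145817 143.7215056   68.07155574]
```

View pics/press.png

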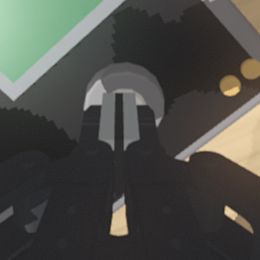

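```bash
python3 -m jog '[0,-1,0,0,0, 0,-3,0,0,0, 0,-5,0,0,0, 0.5,-8.2,0,0,0, 0.5,-8.2,0,0,0, 0.5,-8.2,0,0,0, 0.5,-8.2,0,0,0, 0.5,-8.2,0,0,0]'
python3 - <<'E'
from h import *
s=observe();print(s['force'],s['position'])
p,d=camera("wrist");cv2.imwrite("pics/wrist2.png",p);P=cloud("wrist",d,s)
print(np.median(P[241:253,312:332,2]))
print(shift([496.5,-236,250]))
E
```

```text
clock: 4.35
position: [499.4, 143.2, 147.7]
tcp_rot: [0.163, -0.687, 0.165, 0.689]
force: [-0.1, 0.7, -0.9]
width: 42.5
[-0.07338957  0.69218539 -0.86529748] [499.39970787 143.22622687 147.70660205]
59.0547960558451
[-10.17  34.01 -16.82]
```

View pics/wrist2.png

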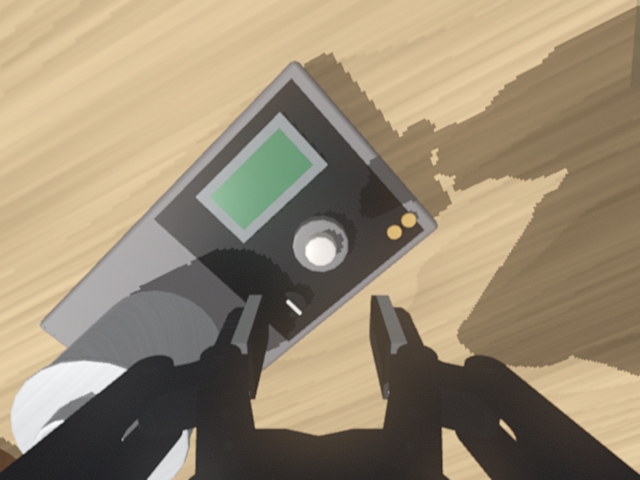

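```bash
python3 -m jog '[0.6,-4,0,0,0, 0.6,-8,0,0,0, 0.6,-10,34,-16.8,0, 0.6,-10,34,-16.8,0, 0.6,-10,34,-16.8,0, 0.6,-10,34,-16.8,0, 0.6,-10,34,-16.8,0, 0.6,-10,34,-16.8,0]'; python3 -c "
from h import *
print(shift([496.5,-236,250]),observe()['joint_pos'])"
```

```text
clock: 5.07
position: [497.3, -107.8, 241.8]
tcp_rot: [0.164, -0.687, 0.164, 0.688]
force: [1.6, 0.5, -0.0]
width: 51.3
[-0.82 11.48 -5.71] [ 1.82853656e-01 -2.03406731e-01 -1.50641554e-01 -1.95068979e-04
 -1.62505202e+00  9.20699942e-01]
```

```bash
python3 -m jog '[0.6,-0.8,11.5,-5.7,0, 0.6,-0.8,11.5,-5.7,0, 0.6,-0.8,11.5,-5.7,0, 0.6,-0.8,11.5,-5.7,0, 0.6,-0.8,11.5,-5.7,0, 0.6,-0.8,11.5,-5.7,0, 0.6,-0.8,11.5,-5.7,0, 0.6,-0.8,11.5,-5.7,0]'
python3 - <<'E'
from h import *
s=observe();print(s['force'],s['position'])
for n in ("wrist","scene","side"):
    p,d=camera(n);cv2.imwrite(f"pics/{n}3.png",p);np.save(f"{n}3.npy",d)
    P=cloud(n,d,s);h=cv2.cvtColor(p,cv2.COLOR_BGR2HSV)
    m=(P[...,2]>183)&(P[...,2]<200)&(np.hypot(P[...,0]-497,P[...,1]+236)<25)&(d>0)&(h[...,2]<90)
    if m.sum()>5:print(n,m.sum(),P[m].mean(0),cv2.minEnclosingCircle(P[m][:,:2].astype(np.float32)))
    if n=='wrist':
        for z in(131,150,165,180):
            m=(P[...,2]>z-5)&(P[...,2]<z+5)&(np.hypot(P[...,0]-497,P[...,1]+236)<30)&(d>0)&(h[...,2]<90)
            if m.sum():print(z,P[m].mean(0),P[m].min(0),P[m].max(0))
E
```

```text
clock: 5.73
position: [497.3, -233.1, 250.3]
tcp_rot: [0.163, -0.688, 0.163, 0.688]
force: [0.8, -0.1, 0.1]
width: 51.4
[ 0.84753452 -0.13657796  0.11498192] [ 497.31421687 -233.07250103  250.31546422]
wrist 958 [ 499.08704935 -238.96322281  188.65027653] ((498.3052978515625, -238.6284942626953), 9.585128784179688)
131 [ 503.03344299 -241.30655665  133.96953558] [ 474.99732157 -257.85384906  128.27143113] [ 517.35087072 -219.81557576  135.89590108]
150 [ 504.69976223 -241.2594103   150.07113315] [ 496.27508358 -248.00264496  145.07223348] [ 507.59872728 -230.89994055  154.91017794]
165 [ 504.62147264 -241.35206019  164.83929687] [ 496.07745184 -247.9962639   160.02104493] [ 507.75593138 -230.20112036  169.98905254]
180 [ 504.77085474 -241.22383349  179.97307758] [ 496.44554112 -248.09390891  175.00716383] [ 507.44809035 -230.82889587  184.99377426]
scene 69 [ 498.69553394 -236.55570296  187.86720764] ((498.3741149902344, -236.29444885253906), 11.02840805053711)
side 86 [ 494.1662788  -233.93897182  188.78473818] ((495.26434326171875, -235.5711669921875), 9.856459617614746)
```

View pics/wrist3.png

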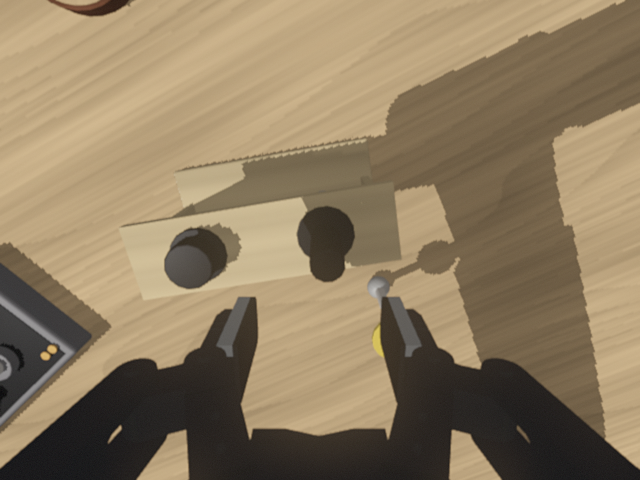

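View pics/side3.png

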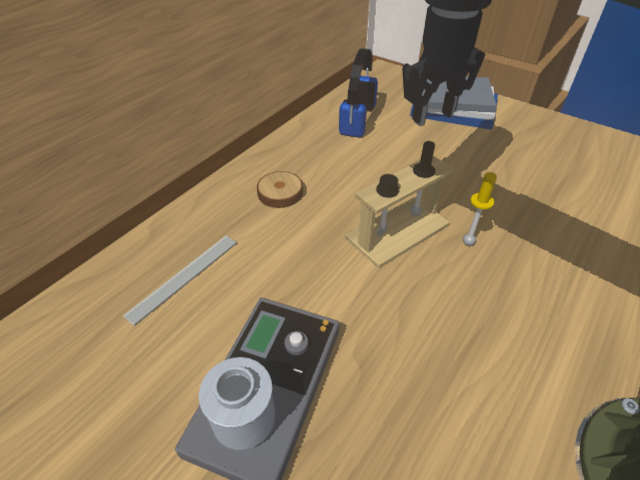

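```bash
python3 -c "
from h import *
print(shift([498,-238,160]))"
```

```text
[ 9.06  0.39 -0.27]
```

```bash
python3 -m jog '[0.6,0,0.4,-0.3,0, 0.6,2,0.4,-0.3,0, 0.6,3.5,0.4,-0.3,0, 0.6,5,0.4,-0.3,0, 0.6,6.5,0.4,-0.3,0, 0.6,8,0.4,-0.3,0, 0.6,9,0.4,-0.3,0, 0.6,9,0.4,-0.3,0]'
python3 - <<'E'
from h import *
s=observe();print(s['force'],s['position'])
for n in ("wrist","side"):
    p,d=camera(n);cv2.imwrite(f"pics/{n}4.png",p)
    if n=='side':cv2.imwrite("pics/side4c.png",cv2.resize(p[80:260,340:540],None,fx=3,fy=3))
E
```

```text
clock: 6.55
position: [497.1, -238.8, 157.9]
tcp_rot: [0.164, -0.686, 0.164, 0.689]
force: [-0.2, 0.4, 0.0]
width: 51.2
[-0.22340261  0.37688474  0.00580263] [ 497.08205069 -238.84565608  157.91941209]
```

View pics/wrist4.png

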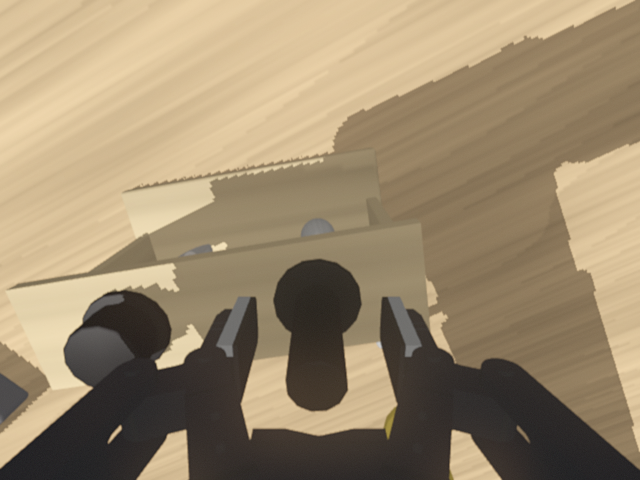

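View pics/side4c.png

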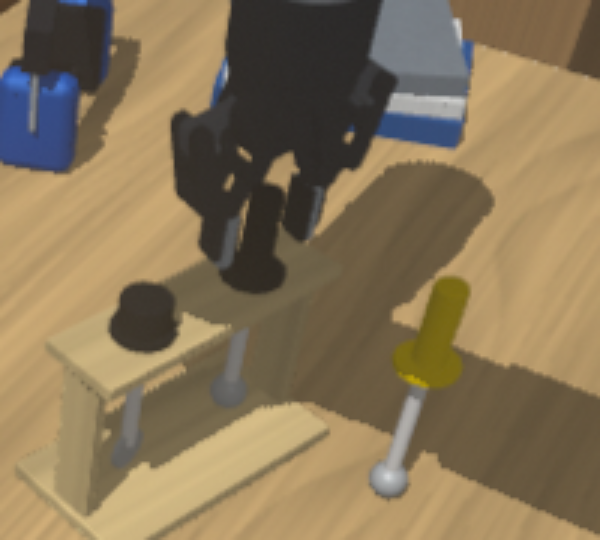

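```bash
python3 -m jog '[0.1,0,0,0,0, 0.1,0,0,0,0, 0.1,0,0,0,0, 0.1,0,0,0,0, 0.1,0,0,0,0, 0.1,0,0,0,0, 0.1,0,0,0,0, 0.1,0,0,0,0]'
python3 - <<'E'
from h import *
s=observe();print(s['force'],s['position'],s['width'],s['ft_torque'])
p,d=camera("wrist");cv2.imwrite("pics/wrist5.png",p)
h=cv2.cvtColor(p,cv2.COLOR_BGR2HSV);P=cloud("wrist",d,s)
for z in(131,150,165,180,190):
    m=(P[...,2]>z-5)&(P[...,2]<z+5)&(np.hypot(P[...,0]-497,P[...,1]+238)<25)&(d>0)&(h[...,2]<90)
    if m.sum():print(z,m.sum(),P[m].mean(0),P[m].min(0),P[m].max(0))
E
```

```text
clock: 7.32
position: [498.5, -239.4, 161.7]
tcp_rot: [-0.164, 0.689, -0.164, -0.687]
force: [-0.9, 1.2, 5.5]
width: 18.7
[-0.85497293  1.19122921  5.54175902] [ 498.53104747 -239.38828561  161.66755483] 18.653505023192 [ 0.48082159 -0.05179612  0.01423138]
131 2005 [ 507.98695469 -244.13525812  133.81862807] [ 487.76156802 -258.54148247  128.61935893] [ 517.39827245 -221.35872839  135.99858318]
150 649 [ 504.89787677 -242.65718185  150.71660609] [ 495.74734011 -261.91331647  145.04196497] [ 515.04805151 -223.55790155  154.99720346]
165 1300 [ 505.40175319 -242.53915663  165.16015726] [ 494.72167968 -262.93014174  160.00155158] [ 516.36548978 -222.07574774  169.99554972]
180 1798 [ 504.07015245 -242.24271435  180.83647257] [ 485.35536221 -262.93552129  175.01061148] [ 516.11014477 -222.41854045  184.99485368]
190 4031 [ 502.04780317 -240.74922582  189.52021191] [ 486.80185039 -262.67146054  185.00407994] [ 520.35693561 -225.87585741  194.98594731]
```

View pics/wrist5.png

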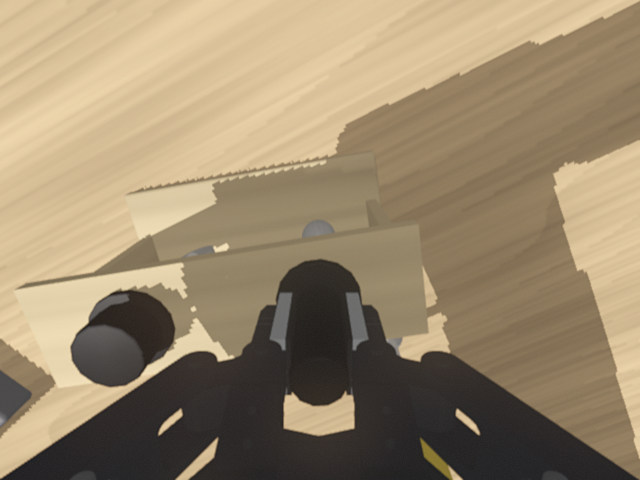

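```bash
python3 -m jog '[0.1,-0.5,0,0,0, 0.1,-1.5,0,0,0, 0.1,-3,0,0,0, 0.1,-5,0,0,0, 0.1,-7,0,0,0, 0.1,-9,0,0,0, 0.1,-11,0,0,0, 0.1,-13,0,0,0]';  python3 -m jog '[0.1,-1.5,0,0,0, 0.1,-3,0,0,0, 0.1,-4,0,0,0, 0.1,-4,0,0,0, 0.1,-4,0,0,0, 0.1,-4,0,0,0, 0.1,-4,0,0,0, 0.1,-4,0,0,0]'
python3 - <<'E'
from h import *
s=observe();print(s['force'],s['position'],s['width'],toolpose(s)[0].round(3))
for n in ("wrist","side","scene"):
    p,d=camera(n);cv2.imwrite(f"pics/{n}6.png",p);np.save(f"{n}6.npy",d)
E
```

```text
clock: 8.03
position: [497.7, -239.3, 291.8]
tcp_rot: [0.164, -0.688, 0.164, 0.688]
force: [-0.1, -0.4, -0.1]
width: 18.1
clock: 8.7
position: [497.8, -239.2, 329.4]
tcp_rot: [0.164, -0.687, 0.164, 0.688]
force: [-0.1, 0.5, -0.4]
width: 18.6
[-0.09762126  0.4682045  -0.44482647] [ 497.83422453 -239.15899476  329.43864475] 18.61711640327722 [[-0.002 -0.451 -0.893]
 [ 0.    -0.893  0.451]
 [-1.     0.001  0.002]]
```

View pics/wrist6.png

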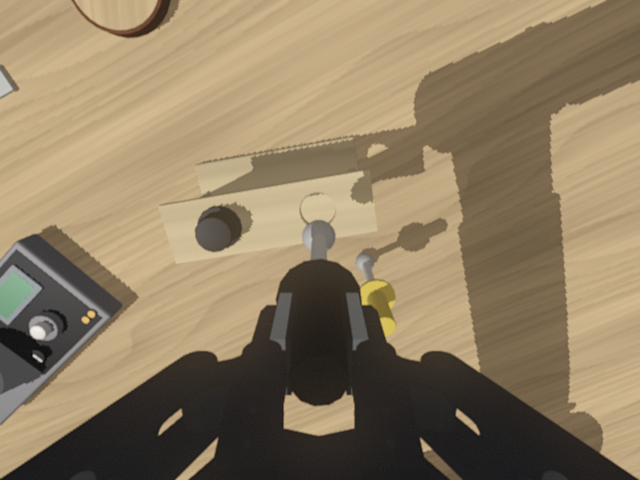

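View pics/side6.png

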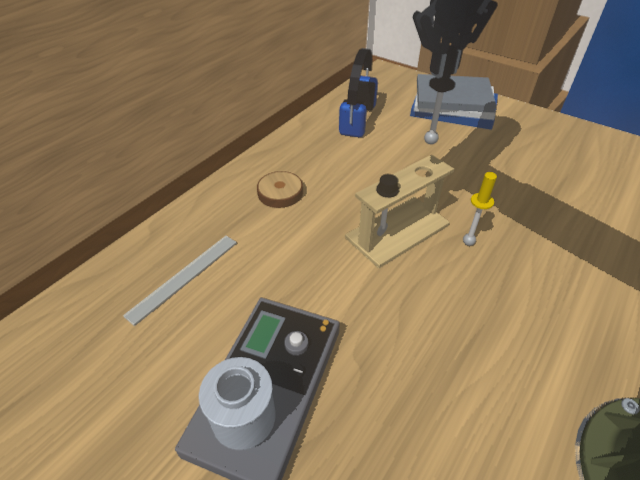

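View pics/scene6.png

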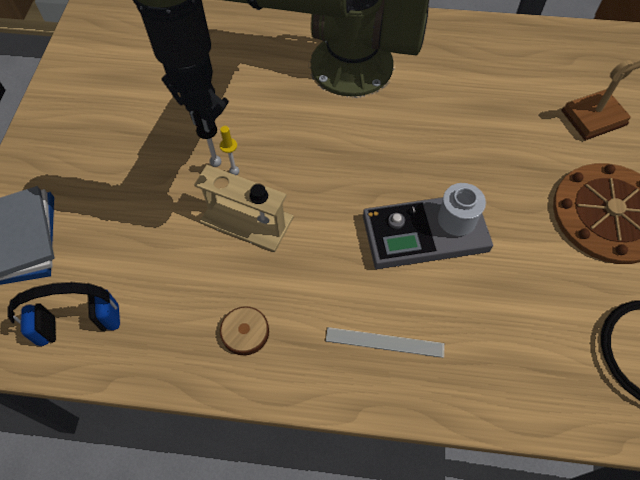

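The wand is held and clear. The ball is at wrist (319,235), side (431,137) and scene (215,161), and the hole in the stand is empty. Next: ball position in the tool frame, and whether the wand is tilted.

```bash
cat >> h.py <<'E'
def ball(n,p,d,s,near,r=22):
    P=cloud(n,d,s);h=cv2.cvtColor(p,cv2.COLOR_BGR2HSV)
    v,u=np.indices(d.shape)
    m=(np.hypot(u-near[0],v-near[1])<r)&(d>0)&(h[...,1]<70)&(h[...,2]>60)
    return m,P
E
python3 - <<'E'
from h import *
s=observe();R,t=toolpose(s);exp=t-np.array([0,0,127])
from scipy.optimize import least_squares
for n,z in(("wrist",(319,235)),("side",(431,137)),("scene",(215,161))):
    K,Rc,tc=cam(n,s);e=K@(Rc@exp+tc)
    p=cv2.imread(f"pics/{n}6.png");d=np.load(f"{n}6.npy");m,P=ball(n,p,d,s,z)
    # sphere fit
    q=P[m];q=q[(np.linalg.norm(q-np.median(q,0),axis=1)<16)]
    f=least_squares(lambda c:np.linalg.norm(q-c,axis=1)-12,np.median(q,0)-[0,0,8],loss='soft_l1').x
    cv2.imwrite(f"pics/b_{n}6.png",cv2.resize(p[z[1]-30:z[1]+30,z[0]-30:z[0]+30],None,fx=5,fy=5))
    print(n,len(q),(e[:2]/e[2]).round(1),f.round(1),"tool rel",(R.T@(f-t)).round(1))
E
```

```text
wrist 706 [318.7 234.3] [ 496.3 -238.   202.9] tool rel [127.2  -0.4   1.9]
side 177 [429.3 136.3] [ 494.3 -238.7  205.3] tool rel [124.8   1.1   3.3]
scene 101 [213.6 161.1] [ 495.4 -238.5  203.5] tool rel [126.6   0.5   2.5]
```

```bash
python3 -m jog '[0.1,0,-1,0.5,0, 0.1,0,-3,1.6,0, 0.1,0,-6,3.2,0, 0.1,0,-9,4.8,0, 0.1,0,-12,6.4,0, 0.1,0,-15,8,0, 0.1,0,-18,9.6,0, 0.1,0,-21,11.2,0]'; python3 -m jog '[0.1,0,-3,1.6,0, 0.1,0,-6,3.2,0, 0.1,0,-9,4.8,0, 0.1,0,-12,6.4,0, 0.1,0,-15,8,0, 0.1,0,-18,9.6,0, 0.1,0,-20,10.7,0, 0.1,0,-21,11.2,0]';python3 -m jog '[0.1,0,-1,0.5,0, 0.1,0,-2.2,1.2,0, 0.1,0,-2.9,1.5,0, 0.1,0,-3.2,1.6,0, 0.1,0,-3.2,1.6,0, 0.1,0,-3.2,1.6,0, 0.1,0,-3.2,1.6,0, 0.1,0,-3.2,1.6,0]'
python3 - <<'E'
from h import *
s=observe();print(s['force'],s['position'],s['width'])
for n in ("wrist","side","scene"):
    p,d=camera(n);cv2.imwrite(f"pics/{n}7.png",p);np.save(f"{n}7.npy",d)
R,t=toolpose(s)
for n in ("wrist","side","scene"):
    K,Rc,tc=cam(n,s);e=K@(Rc@(t+R@[126.2,.4,2.5])+tc);print(n,e[:2]/e[2])
E
```

```text
clock: 9.52
position: [492.1, 0.6, 330.7]
tcp_rot: [-0.164, 0.688, -0.164, -0.688]
force: [1.5, 0.5, -0.5]
width: 18.5
clock: 10.18
position: [486.5, 239.6, 329.6]
tcp_rot: [0.163, -0.688, 0.163, 0.688]
force: [0.2, -0.3, -0.8]
width: 18.3
clock: 10.85
position: [487.8, 271.8, 330.8]
tcp_rot: [-0.164, 0.688, -0.164, -0.688]
force: [-0.7, -0.5, -0.9]
width: 18.4
[-0.74586211 -0.45625773 -0.87205007] [487.76985235 271.77007603 330.76309686] 18.380421475885242
wrist [319.34763982 238.11483101]
side [224.56604217 355.47887975]
scene [471.63171459 178.57866401]
```

View pics/wrist7.png

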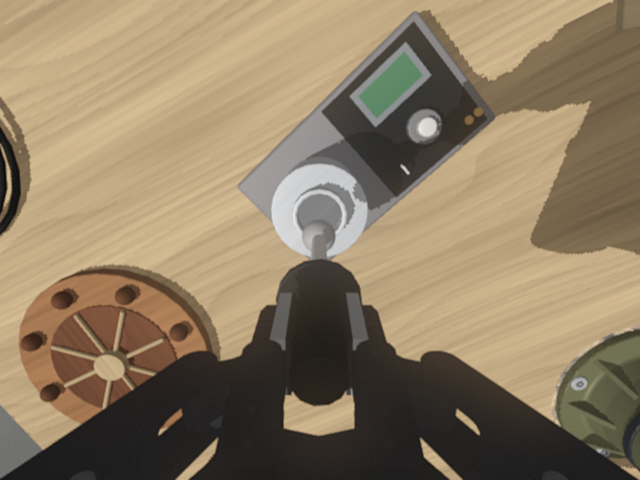

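View pics/side7.png

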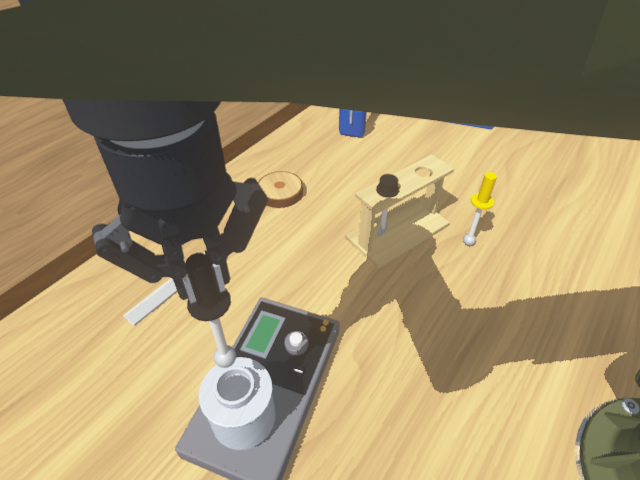

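View pics/scene7.png

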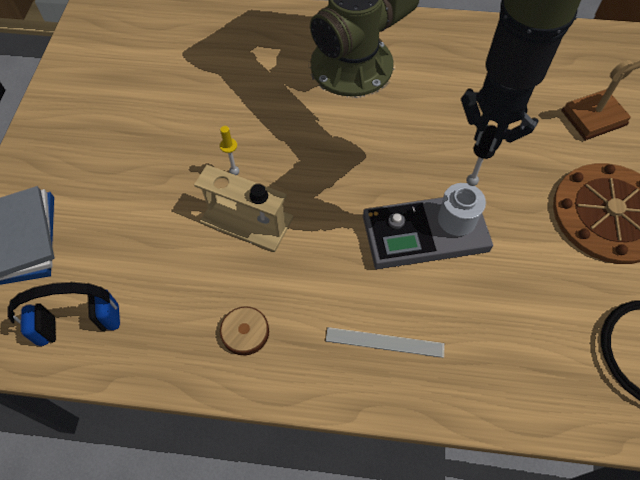

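Run:
```python
from h import *
rows=[]
for n,nk,bl in(("wrist",(320,212),(319,236)),("side",(236,387),(224,356)),("scene",(466,198),(473,180))):
    p=cv2.imread(f"pics/{n}7.png");f=10 if n=='scene' else 5
    w=40 if n!='wrist' else 55
    if n=='scene':w=25
    c=((nk[0]+bl[0])//2,(nk[1]+bl[1])//2)
    o=cv2.resize(p[c[1]-w:c[1]+w,c[0]-w:c[0]+w],(400,400),interpolation=cv2.INTER_CUBIC)
    print(n,c[0]-w,c[1]-w,400/(2*w));rows.append(o)
cv2.imwrite("pics/z7a.png",np.hstack(rows[:2]));cv2.imwrite("pics/z7b.png",rows[2])
```

```text
wrist 264 169 3.6363636363636362
side 190 331 5.0
scene 444 164 8.0
```

View pics/z7a.png

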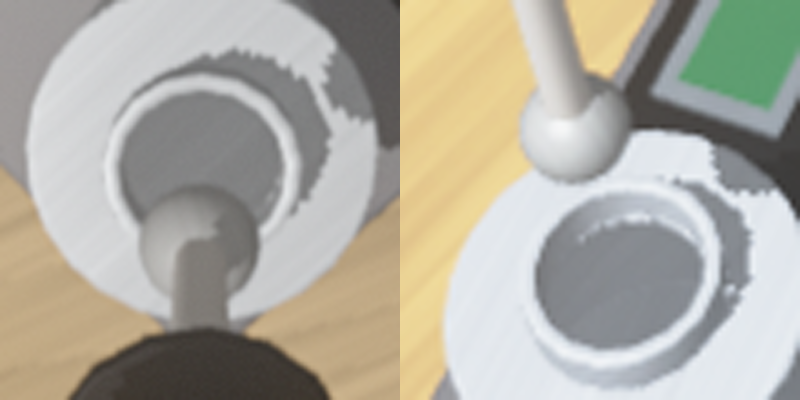

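View pics/z7b.png

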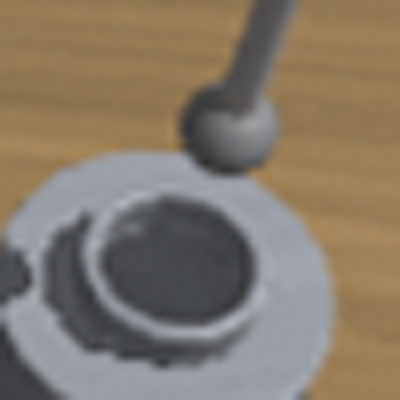

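Run:
```python
from h import *
s=observe();R,t=toolpose(s);print(t)
k=np.array([.4,.4])
N={"wrist":(319.8,214.4),"side":(234.3,385.7),"scene":(465.8,196.8)}
B={"wrist":(318.9,235.8),"side":(225.1,356.5),"scene":(472.8,180.0)}
for n in N:
    a=onplane(n,np.array(N[n])-k,142,s);b=onplane(n,np.array(B[n])-k,t[2]-126.5,s);print(n,a.round(1),b.round(1),"need",(a-b)[:2].round(1))
print("tri neck",tri([(n,np.array(N[n])-k,s) for n in("side","scene")]),"ball",tri([(n,np.array(B[n])-k,s) for n in("side","scene")]),tri([(n,np.array(B[n])-k,s) for n in B]))
for n,z in(("wrist",(319,236)),("side",(224,356)),("scene",(473,180))):
    from scipy.optimize import least_squares
    p=cv2.imread(f"pics/{n}7.png");d=np.load(f"{n}7.npy");m,P=ball(n,p,d,s,z)
    m&=P[...,2]>180
    q=P[m];q=q[(np.linalg.norm(q-np.median(q,0),axis=1)<16)]
    f=least_squares(lambda c:np.linalg.norm(q-c,axis=1)-12,np.median(q,0)-[0,0,8],loss='soft_l1').x
    print(n,len(q),f.round(1),(R.T@(f-t)).round(1))
```

```text
[487.67704469 272.0513439  330.63604068]
wrist [486.6 272.1 142. ] [487.3 272.5 204.1] need [-0.6 -0.4]
side [482.  273.9 142. ] [485.  272.9 204.1] need [-3.  1.]
scene [486.4 273.4 142. ] [487.4 274.1 204.1] need [-1.  -0.7]
tri neck [483.79151032 273.55427651 138.59714091] ball [486.00256106 273.45994484 202.90724868] [486.33672557 273.18356287 202.60828085]
wrist 720 [486.1 273.2 203.6] [127.   -0.3   2. ]
side 383 [485.4 272.3 205.5] [125.1   0.9   2.2]
scene 102 [483.8 274.6 214.8] [115.8  -0.5   4.7]
```

```bash
python3 -m jog '[0.1,0,0.1,0.1,0, 0.1,0.7,0.1,0.1,0, 0.1,1.5,0.1,0.1,0, 0.1,2.5,0.1,0.1,0, 0.1,3.2,0.1,0.1,0, 0.1,3.7,0.1,0.1,0, 0.1,3.7,0.1,0.1,0, 0.1,3.7,0.1,0.1,0]'
python3 - <<'E'
from h import *
s=observe();print(s['force'],s['position'],s['width'])
rows=[]
for n,c,w in(("wrist",(319,222),50),("side",(232,375),40),("scene",(468,192),25)):
    p,d=camera(n);cv2.imwrite(f"pics/{n}8.png",p);np.save(f"{n}8.npy",d)
    o=cv2.resize(p[c[1]-w:c[1]+w,c[0]-w:c[0]+w],(400,400),interpolation=cv2.INTER_CUBIC)
    print(n,c[0]-w,c[1]-w,400/(2*w));rows.append(o)
cv2.imwrite("pics/z8a.png",np.hstack(rows[:2]));cv2.imwrite("pics/z8b.png",rows[2])
E
```

```text
clock: 11.67
position: [486.2, 271.9, 293.1]
tcp_rot: [0.164, -0.688, 0.164, 0.688]
force: [-0.2, 0.1, 0.3]
width: 18.5
[-0.20400865  0.06276903  0.26242911] [486.22334228 271.85393834 293.13145187] 18.463677289642817
wrist 269 172 4.0
side 192 335 5.0
scene 443 167 8.0
```

View pics/z8a.png

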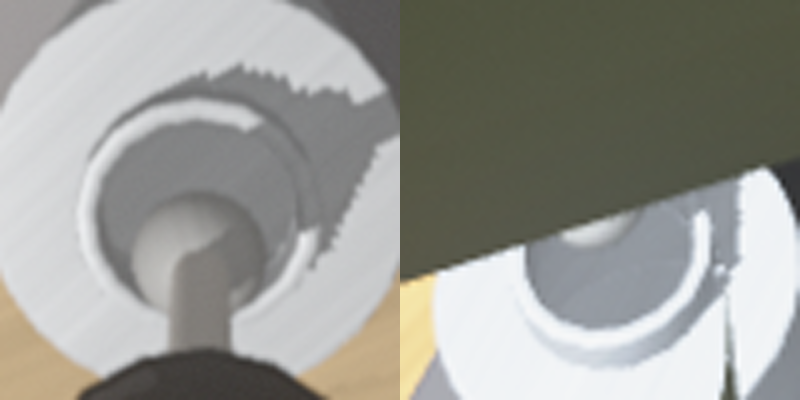

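View pics/z8b.png

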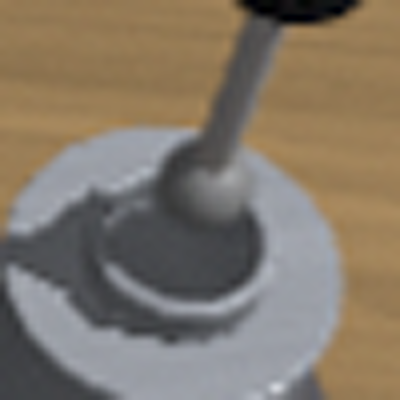

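Run:
```python
from h import *
s=observe();R,t=toolpose(s);print(t)
k=np.array([.4,.4])
N={"wrist":(318.6,225),"scene":(465.9,196.8)}
B={"wrist":(318.6,236),"scene":(468.9,189.7)}
for n in N:
    a=onplane(n,np.array(N[n])-k,142,s);b=onplane(n,np.array(B[n])-k,t[2]-126.5,s);print(n,a.round(1),b.round(1),"need",(a-b)[:2].round(1))
```

```text
[486.42604121 272.02623299 294.04815136]
wrist [486.8 272.5 142. ] [486.1 272.8 167.5] need [ 0.7 -0.3]
scene [486.3 273.6 142. ] [485.8 274.3 167.5] need [ 0.6 -0.7]
```

```bash
python3 -m jog '[0.1,0.6,0,0,0, 0.1,1.2,0,0,0, 0.1,1.8,0,0,0, 0.1,2.4,0,0,0, 0.1,3,0,0,0, 0.1,3.6,0,0,0, 0.1,4,0,0,0, 0.1,4,0,0,0]'; python3 -m jog '[0.1,0.6,0,0,0, 0.1,1.2,0,0,0, 0.1,1.8,0,0,0, 0.1,2.4,0,0,0, 0.1,3,0,0,0, 0.1,3.5,0,0,0, 0.1,3.8,0,0,0, 0.1,3.8,0,0,0]'
python3 - <<'E'
from h import *
zs=[];rows=[]
for n,c,w in(("wrist",(319,240),60),("side",(232,365),40),("scene",(468,182),25)):
    s=observe();zs.append(s['position'])
    p,d=camera(n);cv2.imwrite(f"pics/{n}9.png",p);np.save(f"{n}9.npy",d)
    o=cv2.resize(p[c[1]-w:c[1]+w,c[0]-w:c[0]+w],(400,400),interpolation=cv2.INTER_CUBIC)
    print(n,c[0]-w,c[1]-w,400/(2*w));rows.append(o)
print(np.mean(zs,0),s['force'],s['width'],toolpose(s)[0].round(3))
cv2.imwrite("pics/z9a.png",np.hstack(rows[:2]));cv2.imwrite("pics/z9b.png",rows[2])
E
```

```text
clock: 12.48
position: [486.0, 271.8, 252.1]
tcp_rot: [0.163, -0.687, 0.164, 0.688]
force: [0.1, 0.2, -0.3]
width: 18.7
clock: 13.15
position: [486.0, 271.8, 214.5]
tcp_rot: [0.163, -0.688, 0.164, 0.688]
force: [0.2, -0.4, -0.7]
width: 18.3
wrist 259 180 3.3333333333333335
side 192 325 5.0
scene 443 157 8.0
[486.18335036 271.86617113 215.04428131] [-0.28465372  0.24801963  0.14478236] 18.515318546968157 [[ 0.    -0.451 -0.893]
 [-0.    -0.893  0.451]
 [-1.     0.    -0.   ]]
```

View pics/z9a.png

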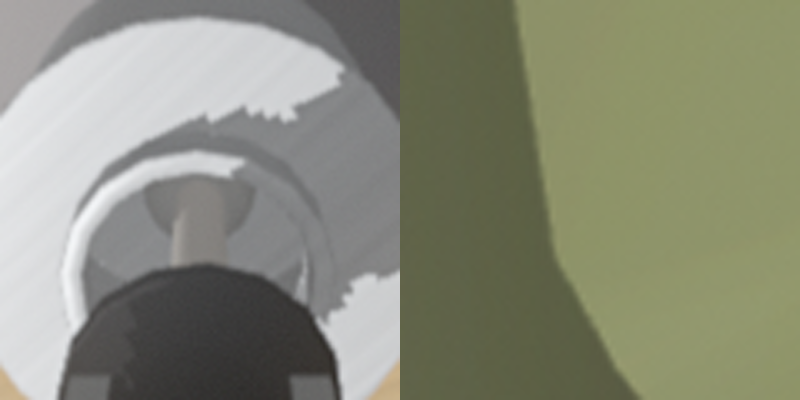

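View pics/z9b.png

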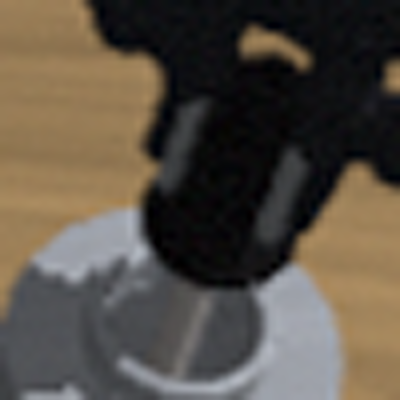

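View pics/scene9.png

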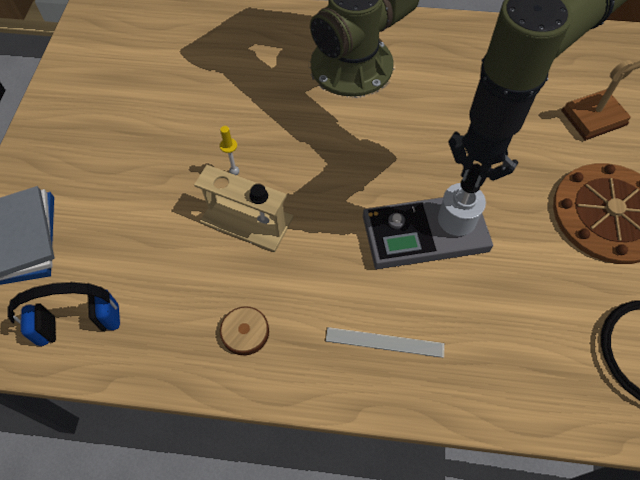

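```bash
python3 -m jog '[0.1,0,0,0,0, 0.1,0,0,0,0, 0.1,0,0,0,0, 0.1,0,0,0,0, 0.1,0,0,0,0, 0.1,0,0,0,0, 0.1,0,0,0,0, 0.1,0,0,0,0]'; python3 -c "
from rig import observe,robot
s=observe();print(s['force'],abs(s['dq']).max(),s['width']);print(robot.finish_job())"
```

```text
clock: 13.97
position: [486.3, 272.0, 215.5]
tcp_rot: [-0.164, 0.688, -0.164, -0.688]
force: [-0.6, 0.8, -1.3]
width: 18.6
[-0.5687721   0.77736069 -1.30978344] 0.0012899625078299055 18.642163279770426
the job is handed in; nothing more can be done
None
```

I zeroed the meter, then lifted the ball-ended wand by its handle, lowered the ball through the neck and handed the job in at about 14 s with the wand held still.

- **Zeroing:** I pressed the button until the force read 7.8 N, well past the 4 N at its bottom. A wrist picture afterwards showed it sprung back up, about 2 mm lower than before, which is within sensor noise.
- **Centring:** With the ball just above the neck, the wrist and scene cameras put it within about 1 mm of the can's axis. The side camera disagreed slightly, placing the axis about 2 mm further towards -x. It was blocked by the arm for the final checks, so I couldn't settle that. I left the position as it was, since the bore has 8 mm of clearance around the ball.
- **Height:** The ball's centre is at 88.5 mm by camera and about 90 mm from the recorded grasp height, against a target of 89 mm.
- **Upright:** The tool points straight down. The cameras put the ball about 2 mm off the tool's axis, so the wand leans about 1° at most.
- **Contact and other things:** Wrist force stayed near zero (about 1.6 N or less) at the end of each move while lowering, and no camera view showed anything touching the can. The disc wand, yellow look-alike, wood slice and strip look unmoved.

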